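# Set the tong holders in their drip trays

### The job

Get the bread counter ready to open: put the four empty steel tong holders into the walnut drip trays, each upright and flat on the floor of the tray that has its own shape and size, the square ones with their sides in line with the sides of the tray. Lower each one right down before letting go (do not let it drop), and leave the two jam jars where they stand.

Things in the scene. Friction and masses are not known exactly. Their poses are not given: they have to be found in the camera images.
- holder_round_large: The large round tong holder: an empty upright steel pot, round in plan, open at the top, body 60 mm in diameter, 100 mm tall, with 3 mm walls and a round foot flange 68 mm across and 6 mm thick; loose, about 150 to 310 g. Stands on the counter in the near row at the start. Origin: centre of its underside; z up through its mouth; it is the same all round.
- holder_round_small: The small round tong holder: an empty upright steel pot, round in plan, open at the top, body 40 mm in diameter, 80 mm tall, with 3 mm walls and a round foot flange 48 mm across and 6 mm thick; loose, about 80 to 170 g. Stands on the counter in the near row at the start. Origin: centre of its underside; z up through its mouth; it is the same all round.
- holder_square_large: The large square tong holder: an empty upright steel pot, square in plan, open at the top, body 58 x 58 mm, 100 mm tall, with 3 mm walls and a square foot flange 66 mm across and 6 mm thick; loose, about 160 to 340 g. Stands on the counter in the near row at the start. Origin: centre of its underside; z up through its mouth; x and y square to its sides.
- holder_square_small: The small square tong holder: an empty upright steel pot, square in plan, open at the top, body 40 x 40 mm, 80 mm tall, with 3 mm walls and a square foot flange 48 mm across and 6 mm thick; loose, about 90 to 190 g. Stands on the counter in the near row at the start. Origin: centre of its underside; z up through its mouth; x and y square to its sides.
- tray_round_large: The large round drip tray: a low dark walnut tray fixed to the counter in the far row, round in plan, inside 84 mm across, outside 94 mm, walls 5 mm thick, rim 12 mm above the counter, inner floor 5 mm above the counter. Origin: centre of its underside, on the counter; z up; it is the same all round.
- tray_round_small: The small round drip tray: a low dark walnut tray fixed to the counter in the far row, round in plan, inside 64 mm across, outside 74 mm, walls 5 mm thick, rim 12 mm above the counter, inner floor 5 mm above the counter. Origin: centre of its underside, on the counter; z up; it is the same all round.
- tray_square_large: The large square drip tray: a low dark walnut tray fixed to the counter in the far row, square in plan, inside 84 mm across, outside 94 mm, walls 5 mm thick, rim 12 mm above the counter, inner floor 5 mm above the counter. Origin: centre of its underside, on the counter; z up; x and y square to its sides.
- tray_square_small: The small square drip tray: a low dark walnut tray fixed to the counter in the far row, square in plan, inside 66 mm across, outside 76 mm, walls 5 mm thick, rim 12 mm above the counter, inner floor 5 mm above the counter. Origin: centre of its underside, on the counter; z up; x and y square to its sides.
- jar_near: A closed jam jar of amber glass with a brass lid, 56 mm in diameter, 85 mm tall, loose, standing on the counter in the near row, among the holders. Not to be moved. Origin: centre of its underside; z up.
- jar_far: A closed jam jar of amber glass with a brass lid, 56 mm in diameter, 85 mm tall, loose, standing on the counter in the far row, among the trays. Not to be moved. Origin: centre of its underside; z up.
Not all that is in view belongs to the job. Leave any purple look-alike of the tray_round_large alone.

How it is judged (in metres and radians):
At the end, for the whole second after the job is handed in: Each of the four holders stands in the tray of its own shape and size: centred within 13 mm, its underside within 3 mm of the tray's inner floor, upright within 0.06 rad, at rest; the square ones in line with their trays within 0.2 rad (any of the four ways round) (horizontal distance between holder_round_large and tray_round_large below 0.013 m and z of holder_round_large in the frame of tray_round_large between 0.002 and 0.008 m and angle between each of holder_round_large, holder_round_small, holder_square_large, holder_square_small's own z axis and vertical below 0.06 rad and linear speed of each of holder_round_large, holder_round_small, holder_square_large, holder_square_small below 0.02 m/s and horizontal distance between holder_round_small and tray_round_small below 0.013 m and z of holder_round_small in the frame of tray_round_small between 0.002 and 0.008 m and horizontal distance between holder_square_large and tray_square_large below 0.013 m and z of holder_square_large in the frame of tray_square_large between 0.002 and 0.008 m and (angle between the x axis of holder_square_large and the x axis of tray_square_large, either way round below 0.2 rad or angle between the x axis of holder_square_large and the y axis of tray_square_large, either way round below 0.2 rad) and horizontal distance between holder_square_small and tray_square_small below 0.013 m and z of holder_square_small in the frame of tray_square_small between 0.002 and 0.008 m and (angle between the x axis of holder_square_small and the x axis of tray_square_small, either way round below 0.2 rad or angle between the x axis of holder_square_small and the y axis of tray_square_small, either way round below 0.2 rad)); the robot touches nothing.
It fails at once if the near jam jar is shifted more than 20 mm or tipped (distance of jar_near from where it was at the start of the episode above 0.02 m or angle between jar_near's own z axis and vertical above 0.3 rad).
It fails at once if the far jam jar is shifted more than 20 mm or tipped (distance of jar_far from where it was at the start of the episode above 0.02 m or angle between jar_far's own z axis and vertical above 0.3 rad).
It fails at once if a holder is dropped or falls over (moves faster than 0.6 m/s out of the fingers, a fall of about 2 cm) ((linear speed of holder_round_large above 0.6 m/s and contact force between the fingers and holder_round_large below 0.1 N) or (linear speed of holder_round_small above 0.6 m/s and contact force between the fingers and holder_round_small below 0.1 N) or (linear speed of holder_square_large above 0.6 m/s and contact force between the fingers and holder_square_large below 0.1 N) or (linear speed of holder_square_small above 0.6 m/s and contact force between the fingers and holder_square_small below 0.1 N)).
It also fails if it takes over 120 s, if anything falls off the work surface, if the arm or the gripper's body presses on something with over 40 N, if the wrist force passes 120 N, or if a joint passes its speed limit or range.

### The arm

A 6-joint arm with a two-finger parallel gripper is mounted at the origin on the work surface. World frame = base frame: x ahead of the robot, y to its left, z up, the work surface at z = 0. Lengths are in mm, angles in degrees, forces in N, time in s.
With the tool pointing down it reaches from about 300 to 850 mm from the base axis. Payload 4.2 kg.
Tool frame: the origin (TCP) lies between the finger pads; the fingertips stand 14 mm ahead of it and the grasp point (between the pads) lies 5 mm behind it; z points along the fingers, y is the line along which they close (so a half turn about z gives the same grasp; the last joint's range is limited). The gripper opens to 91 mm and grips with 3 to 60 N. Pads are 32 mm wide; open, the fingers measure 118 mm over their backs; the gripper's body (76 mm by 178 mm) begins 60 mm behind the grasp point.
Start: joints at [72.135, 18.312, 89.639, -0, 72.044, -1.146], TCP at [165.416, 550.708, 227.976] pointing down, gripper open.
Joint ranges: [-177.97, 177.97], [-48.28, 115.42], [12.27, 149.76], [-77.06, 257.06], [2.81, 150.46], [-146.56, 146.56]. Speed limits (degrees/s): [147.25, 147.25, 180, 180, 180, 180].

### API

Orientations are given as [roll, pitch, yaw] about the fixed x, y, z axes, in that order (R = Rz(yaw) Ry(pitch) Rx(roll)).
In Python, from workcell import * gives the robot as it stands. The module is installed in compiled form; this text tells all that it offers.
- The arm moves only by the tool send_rows, never from a script. Its argument "deltas" is a list of rows, each a list of 2 entries, a list of its own where there are three numbers: the shift along the tool's x, y, z normalised to -1 to 1, where 1 is 0.5 m, then the turn, a rotation vector about the tool's x, y, z normalised to -1 to 1, where 1 is 0.5 rad. A call has 1 to 10 rows; each row shifts and turns the commanded pose from where the row before left it, along the tool's axes as they then stand; what a row does not reach is not made up. A row lasts 1/10 s, in which the tool goes at most 50 mm and 8.59 degrees, less where a joint would pass 70% of its speed; a pose out of reach is approached as far as the arm can. A call with a number of a shift or a turn outside -1 to 1 is refused whole. A call with a gripper value outside its range is refused whole. "grip" is the closure, from 0 (fully open) to 1 (shut), set as the call begins (left out, the last holds). The fingers move at their own pace and stop on an object; "grip_force" is the grip in N (left out, the last holds). Time passes only in rows, so rows that do not move let the fingers close. It gives the time, the measured TCP pose, the force, the opening and the grip force at its end, in the units of the state.
- state(): the state, without advancing time (a new reading comes with each control period).
- grab_frame(name): name is "scene" or "top"; returns the picture (480x640x3 uint8, red, green, blue); there is no depth.
- calibration(name): a dict with "mtx" (3x3 intrinsics, pixels), "D" ([k1, k2, p1, p2, k3] as OpenCV has them; the pictures are not rectified), "R" (3x3) and "t" (3): a world point X has camera coordinates R X + t. Camera axes: x right, y down, z forward; pixel columns grow to the right and rows downward; lengths in mm; the calibration is good to about 2 mm. A picture is of the moment at which its call begins. calibration takes no time and is no camera call.
- job_done(): hands the job in; it is judged then, once.
Trained networks look in the newest picture that a camera, given by its name, has taken for a name from the list of things; names that differ only in an ending like _2 or _b are one class to them, and where a whole thing is asked for, a point or a joint stands for the part that bears it (a point fixed in the world has none). Each returns a list of dicts, best first, with "p" (0 to 1); they miss things now and then, are a little off and sometimes report something else, mostly with a low value. They report only what shows in the picture. A call takes as long as a camera call. They do not tell look-alikes from the thing itself.
- trace(camera, label): "pixels" (480x640 bool, what is visible of it) and "bbox" ([left, top, width, height] in pixels, round what is visible of it).
The state is a dict: "time_s": time; "qpos": joint angles; "qvel": joint speeds; "effort": joint torques, N m; "ee_pos": TCP position; "ee_rot": TCP orientation; "force": force on the tool from outside, world axes, zero at the start; "torque": the same for the moment, N m; "gripper_width": finger opening in mm; "gripper_force": force on a finger pad.
Only numpy, scipy, OpenCV 4.12 (cv2) and the standard library are available. Lean on these libraries where they do the work, as an engineer would, in place of code of your own. Each camera call takes 0.05 s, during which the arm holds its last target. There are 200 camera calls.

## Working session

There is one attempt and no reset: what is moved stays moved. The work goes in short steps, Python scripts to look and compute and a tool call to move; the robot and the scene stay as the last step left them, time stands still between calls to the robot, and variables do not carry over. Pictures are saved under pics/ and viewed, at most 14 in all, crops included, and the job is handed in when it is done.

Besides the shell and the picture viewer there is one more tool, called after ">>>" by a JSON object that holds its "name" and its "arguments", one argument or row to a line. send_rows: Moves the arm, as the interface text tells. Scaled input: -1 to 1 covers 0.5 m each way for a shift and 0.5 rad each way for a turn. Its arguments: {"type":"object","properties":{"deltas":{"type":"array","items":{"type":"array"}},"grip":{"type":"number"},"grip_force":{"type":"number"}},"required":["deltas"]}

```bash
mkdir -p pics
python3 - <<'E'
from workcell import *
import cv2,numpy as np
for c in ("scene","top"):
    im=grab_frame(c); cv2.imwrite(f"pics/{c}0.png",im[:,:,::-1])
    k=calibration(c); print(c,np.round(k["mtx"],1).tolist(),np.round(k["D"],4),np.round(k["R"],4).tolist(),np.round(k["t"],1))
s=state(); print(s)
E
```

```text
scene [[505.1, 0.0, 324.7], [0.0, 505.1, 235.2], [0.0, 0.0, 1.0]] [-0.0039  0.      0.      0.      0.    ] [[-0.0614, 0.998, -0.0153], [0.7485, 0.0359, -0.6622], [-0.6603, -0.0521, -0.7492]] [  22.3 -356.7 1808.9]
top [[605.5, 0.0, 328.2], [0.0, 605.5, 245.1], [0.0, 0.0, 1.0]] [-0.0034  0.      0.      0.      0.    ] [[-0.0261, -0.9995, 0.0163], [-0.9949, 0.0244, -0.0975], [0.097, -0.0188, -0.9951]] [   2.5  515.4 1289.7]
{'time_s': 0.1, 'qpos': array([ 7.21347326e+01,  1.83497098e+01,  8.96982630e+01,  4.50169328e-04,
        7.20445335e+01, -1.14784557e+00]), 'qvel': array([-0.06862565,  0.02198396, -0.2313806 ,  0.07514303,  0.01825449,
        0.00245427]), 'effort': array([ 5.65503051e-04, -4.13337207e+01, -2.32509005e+01,  7.28201168e-02,
        4.22746036e-02, -6.80189737e-05]), 'ee_pos': array([165.28614816, 550.29241425, 227.19479183]), 'ee_rot': array([-1.79907521e+02, -2.28105113e-03,  1.63282437e+02]), 'force': array([-0.12463689, -0.2167214 ,  0.39803228]), 'torque': array([ 0.05037539,  0.04131456, -0.05136283]), 'gripper_force': 0.0, 'gripper_width': 91.0268177707504}
```

View pics/top0.png

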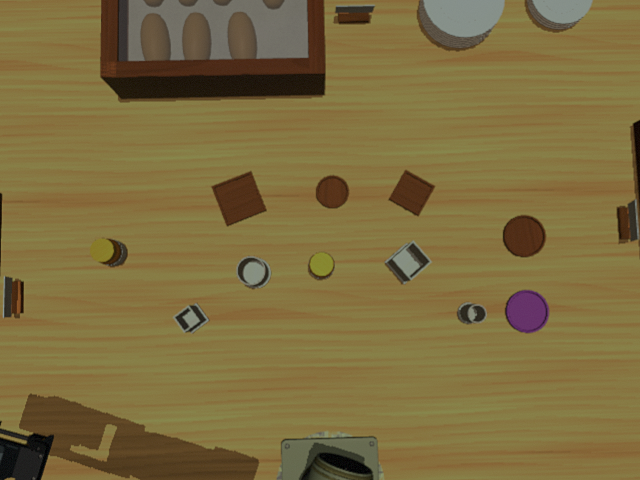

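View pics/scene0.png

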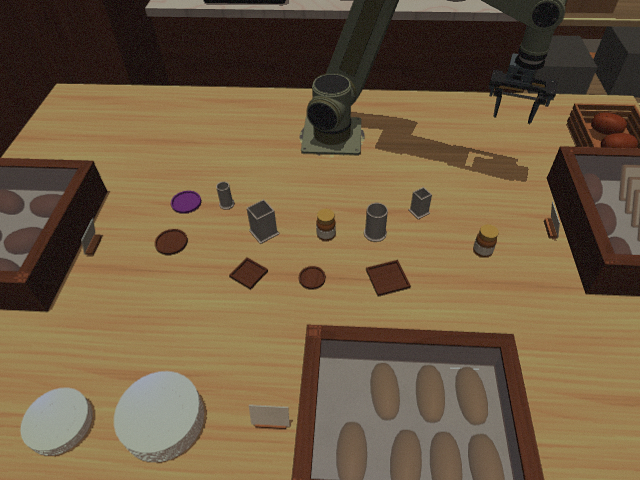

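The top view shows these things:
- **Trays:** square large (239,199), round small (332,192), square small (411,193), round large (524,236).
- **Purple look-alike:** (527,311), to be left alone.
- **Holders:** round large (254,271), square small (191,319), square large (408,262), round small (472,313).
- **Jars:** near (321,265), and far probably (108,251).

The scene view agrees. Two things could be mistaken for the large round tray. The brown disc at (524,236) is walnut and the one at (527,311) is purple, so I choose (524,236). For each pot and tray, size and shape settle the choice.

Next I'll fit the poses by matching silhouettes.

```bash
cat > h.py <<'E'
from workcell import *
import cv2,numpy as np,json
from scipy.optimize import minimize
SP={"holder_round_large":[("r",68,0),("r",68,6),("r",60,6),("r",60,100)],
"holder_round_small":[("r",48,0),("r",48,6),("r",40,80)],
"holder_square_large":[("s",66,0),("s",66,6),("s",58,100)],
"holder_square_small":[("s",48,0),("s",48,6),("s",40,80)],
"tray_round_large":[("r",94,0),("r",94,12)],"tray_round_small":[("r",74,0),("r",74,12)],
"tray_square_large":[("s",94,0),("s",94,12)],"tray_square_small":[("s",76,0),("s",76,12)],
"jar_near":[("r",56,0),("r",56,85)],"jar_far":[("r",56,0),("r",56,85)]}
def ring(k,d,z):
    if k=="r":
        a=np.linspace(0,2*np.pi,40,endpoint=False); p=np.c_[np.cos(a),np.sin(a)]*d/2
    else: p=np.array([[1,1],[-1,1],[-1,-1],[1,-1]])*d/2
    return np.c_[p,np.full(len(p),z)]
def proj(K,P):
    return cv2.projectPoints(np.asarray(P,float),cv2.Rodrigues(K["R"])[0],K["t"].astype(float),K["mtx"],K["D"])[0][:,0]
def sil(K,n,x,y,a,z0=0,S=8,off=(0,0)):
    m=np.zeros((480,640),np.uint8)
    R=[]
    c,s=np.cos(a),np.sin(a)
    rs=[ring(*r)@np.array([[c,s,0],[-s,c,0],[0,0,1]])+[x,y,z0] for r in SP[n]]
    for i in range(len(rs)-1):
        h=cv2.convexHull(proj(K,np.vstack(rs[i:i+2])).astype(np.float32))
        cv2.fillConvexPoly(m,np.round(h*16).astype(np.int32),1,shift=4)
    return m>0
def ground(K,u,v,z):
    q=cv2.undistortPoints(np.array([[[u,v]]],float),K["mtx"],K["D"])[0,0]
    d=K["R"].T@np.r_[q,1]; o=-K["R"].T@K["t"]
    return (o+d*(z-o[2])/d[2])[:2]
def fit(n,mask,K,z0=0):
    v,u=np.nonzero(mask); g=ground(K,u.mean(),v.mean(),SP[n][-1][2]*.6+z0)
    M=cv2.GaussianBlur(mask.astype(np.float32),(0,0),1.0)
    f=lambda p:float(((cv2.GaussianBlur(sil(K,n,p[0],p[1],p[2]/40,z0).astype(np.float32),(0,0),1.0)-M)**2).sum())
    best=None
    for a in ([0] if "square" not in n else [0,.4,.8,1.2]):
        sx=np.array([[g[0],g[1],a*40],[g[0]+12,g[1],a*40],[g[0],g[1]+12,a*40],[g[0],g[1],a*40+10]])
        r=minimize(f,sx[0],method="Nelder-Mead",options=dict(initial_simplex=sx,xatol=.1,fatol=.05,maxiter=150))
        if best is None or r.fun<best.fun: best=r
    s=sil(K,n,best.x[0],best.x[1],best.x[2]/40,z0)
    return best.x[0],best.x[1],np.degrees(best.x[2]/40)%90,(s&mask).sum()/(s|mask).sum()
E
cat > look.py <<'E'
from h import *
out={}
im={c:grab_frame(c) for c in("top","scene")}
K={c:calibration(c) for c in im}
vis=im["top"][:,:,::-1].copy()
for n in SP:
    for c in im:
        for r in trace(c,n)[:4]:
            m=r["pixels"]; 
            if m.sum()<20 or r["p"]<.3: continue
            col=im[c][m].mean(0).round()
            x,y,a,iou=fit(n,m,K[c])
            print(n,c,round(float(r["p"]),2),r["bbox"],col,"x%.1f y%.1f a%.1f iou%.2f"%(x,y,a,iou))
            if c=="top":
                cs,_=cv2.findContours(sil(K[c],n,x,y,np.radians(a)).astype(np.uint8),0,2); cv2.drawContours(vis,cs,-1,(0,0,255),1)
cv2.imwrite("pics/fit.png",cv2.resize(vis[150:350,70:570],(800,320),interpolation=cv2.INTER_CUBIC))
E
python3 look.py
```

```text
holder_round_large top 0.55 [236.8, 258.9, 38.5, 28.7] [105. 107.  91.] x460.1 y149.7 a5.4 iou0.94
holder_round_large scene 0.93 [364.3, 203.1, 22.4, 37.2] [72. 65. 57.] x459.5 y153.1 a21.5 iou0.96
holder_round_small top 0.96 [458.7, 303.7, 27.9, 19.0] [78. 76. 63.] x360.1 y-313.0 a9.4 iou0.89
holder_round_small scene 0.62 [219.0, 180.7, 12.7, 27.7] [77. 69. 59.] x360.3 y-311.5 a6.6 iou0.93
holder_square_large top 0.74 [385.1, 241.0, 46.8, 42.2] [96. 98. 84.] x472.3 y-180.9 a38.6 iou0.95
holder_square_large scene 0.57 [246.8, 200.8, 28.3, 43.0] [67. 61. 55.] x475.0 y-175.3 a29.2 iou0.92
holder_square_small top 0.95 [172.8, 303.8, 37.7, 31.7] [90. 91. 78.] x365.4 y285.0 a30.6 iou0.92
holder_square_small scene 0.84 [406.9, 190.0, 25.1, 29.9] [67. 62. 56.] x366.1 y288.3 a64.5 iou0.87
holder_square_small scene 0.46 [245.3, 202.0, 34.6, 40.8] [67. 62. 55.] x463.5 y-179.7 a61.8 iou0.66
tray_round_large top 0.74 [507.0, 289.2, 43.1, 44.3] [98. 50. 99.] x360.4 y-443.0 a16.7 iou0.93
tray_round_large top 0.69 [504.2, 215.0, 42.2, 43.2] [79. 46. 23.] x526.8 y-446.7 a16.1 iou0.96
tray_round_larg
[... 492 characters left out ...]
6 [367.7, 260.3, 44.3, 36.4] [78. 48. 33.] x628.3 y187.4 a20.2 iou0.97
tray_square_small top 0.77 [386.5, 172.4, 48.2, 45.0] [79. 48. 24.] x629.1 y-200.3 a59.2 iou0.93
tray_square_small scene 0.97 [226.9, 255.5, 39.6, 31.6] [73. 44. 31.] x630.9 y-196.6 a58.3 iou0.97
jar_near top 0.66 [311.3, 252.7, 25.2, 23.8] [122. 118.  44.] x468.4 y6.3 a4.5 iou0.87
jar_near scene 0.88 [316.9, 208.7, 22.8, 30.8] [99. 78. 48.] x472.7 y10.5 a9.6 iou0.85
jar_far top 0.86 [87.8, 235.2, 40.3, 28.5] [102.  88.  36.] x510.0 y456.1 a9.3 iou0.88
jar_far top 0.42 [501.9, 216.4, 45.2, 43.2] [78. 46. 23.] x523.0 y-432.5 a6.5 iou0.66
jar_far scene 0.76 [474.4, 223.3, 23.1, 31.1] [96. 75. 46.] x512.3 y462.6 a7.7 iou0.80
```

View pics/fit.png

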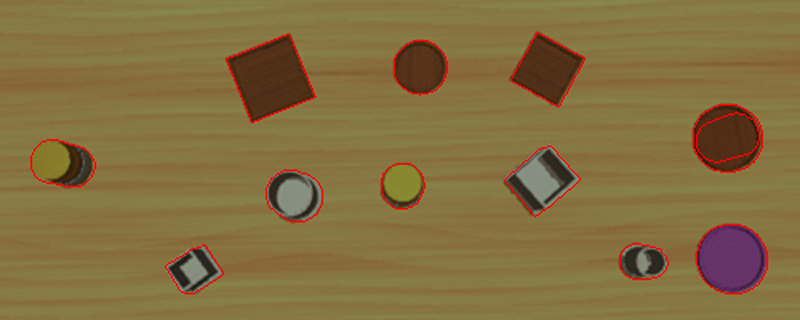

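The fits match the picture, and the brown disc at (524,236) is the real large round tray. The two cameras disagree on the square holders' yaw, so I'll check that in a close crop.

Run:
```python
from h import *
K=calibration("top"); im=cv2.imread("pics/top0.png")
tiles=[]
for n,x,y,angs,z in (("holder_square_large",472.3,-180.9,(38.6,33),100),("holder_square_small",365.4,285,(30.6,40),80)):
    c=proj(K,[[x,y,z/2]])[0].astype(int); o=c-33
    for a in angs:
        t=cv2.resize(im[o[1]:o[1]+66,o[0]:o[0]+66],(396,396),interpolation=cv2.INTER_CUBIC)
        for r,col in ((SP[n][0],(0,255,0)),(SP[n][-1],(0,0,255))):
            A=np.radians(a);R=np.array([[np.cos(A),np.sin(A),0],[-np.sin(A),np.cos(A),0],[0,0,1]])
            p=(proj(K,ring(*r)@R+[x,y,0])-o+.5)*6
            cv2.polylines(t,[p.astype(np.int32)],True,col,1)
        tiles.append(cv2.resize(t,(300,300)))
cv2.imwrite("pics/sq.png",np.vstack([np.hstack(tiles[:2]),np.hstack(tiles[2:])]))
```

```text
(no output)
```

View pics/sq.png

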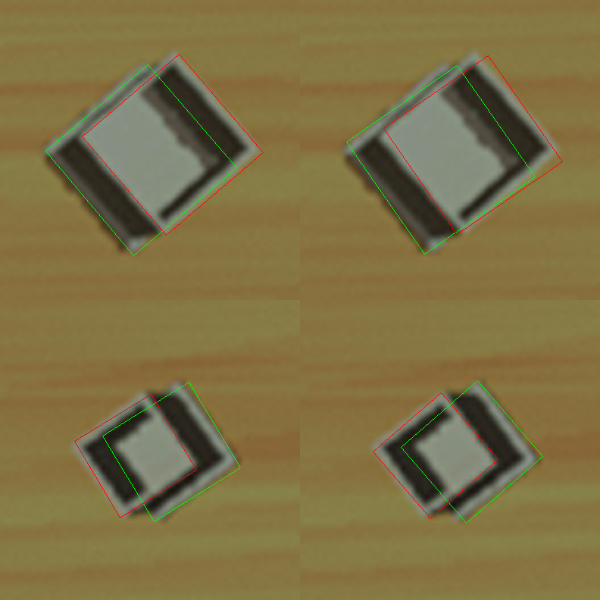

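The large square holder matches at 38.6°. The small one looks to be between the two tested values, so I'll refit both from a colour mask.

Run:
```python
from h import *
for c in("top","scene"):
    im=cv2.imread(f"pics/{c}0.png"); S=cv2.cvtColor(im,cv2.COLOR_BGR2HSV)[:,:,1]
    K=calibration(c)
    for n,x,y in (("holder_square_large",473,-179),("holder_square_small",366,286)):
        roi=cv2.dilate(sil(K,n,x,y,.6).astype(np.uint8),np.ones((9,9)))>0
        for th in(85,100):
            m=(roi&(S<th)).astype(np.uint8)
            cs,_=cv2.findContours(m,0,2); b=max(cs,key=cv2.contourArea); m[:]=0
            cv2.drawContours(m,[b],-1,1,-1)
            print(c,n,th,np.round(fit(n,m>0,K),2))
```

```text
top holder_square_large 85 [ 473.5  -179.29   38.19    0.96]
top holder_square_large 100 [ 473.48 -179.61   38.51    0.97]
top holder_square_small 85 [366.64 286.62  32.65   0.91]
top holder_square_small 100 [366.51 287.07  34.75   0.95]
scene holder_square_large 85 [ 471.05 -176.28   29.98    0.91]
scene holder_square_large 100 [ 471.18 -175.85   31.06    0.92]
scene holder_square_small 85 [364.54 289.98  64.65   0.86]
scene holder_square_small 100 [363.26 289.71   9.11   0.88]
```

Poses I'll use (x, y, yaw), averaged over both cameras:

| Shape | Holder | Tray |
|---|---|---|
| Small square | 366, 287, 34° | 630, -198, 59° |
| Large square | 473, -178, 38.4° | 627, 186, 20.6° |
| Small round | 360, -312 | 636.5, -20.5 |
| Large round | 460, 151 | 527.5, -445 |

I'll start with the small square.

```bash
cat > go.py <<'E'
import sys,numpy as np
from workcell import state
# usage: go.py x y z yaw : turn first (yaw), then shift
x,y,z,w=map(float,sys.argv[1:5]); s=state()
d=(w-s["ee_rot"][2]+180)%360-180
n=int(np.ceil(abs(d)/7.5)) or 1
print("t%.1f"%s["time_s"],np.round(s["ee_pos"],1),np.round(s["ee_rot"],2),"w%.1f gf%.1f"%(s["gripper_width"],s["gripper_force"]),"F",np.round(s["force"],1))
if abs(d)>.2: print("turn rows",n,"rz each %.4f"%(-np.radians(d)/n/.5))
D=np.array([x,y,z])-s["ee_pos"]; a=np.radians(w)
v=np.array([np.cos(a)*D[0]+np.sin(a)*D[1],np.sin(a)*D[0]-np.cos(a)*D[1],-D[2]])
n=int(np.ceil(np.linalg.norm(v)/42)) or 1
print("shift total(norm)",np.round(v/500,4),"rows",n,"each",np.round(v/500/n,4))
E
python3 go.py 366 287.5 150 124
```

```text
t1.2 [165.4 550.7 228. ] [179.99  -0.   163.28] w91.3 gf0.0 F [ 0.4 -0.  -0.1]
turn rows 6 rz each 0.2285
shift total(norm) [-0.6608  0.0382  0.156 ] rows 9 each [-0.0734  0.0042  0.0173]
```

>>> {"name": "send_rows", "arguments": {
  "deltas": [
    [[0,0,0],[0,0,0.2285]],
    [[0,0,0],[0,0,0.2285]],
    [[0,0,0],[0,0,0.2285]],
    [[0,0,0],[0,0,0.2285]],
    [[0,0,0],[0,0,0.2285]],
    [[0,0,0],[0,0,0.2285]],
    [[-0.0734,0.0042,0.0173],[0,0,0]],
    [[-0.0734,0.0042,0.0173],[0,0,0]],
    [[-0.0734,0.0042,0.0173],[0,0,0]]
  ],
  "grip": 0
}}

```text
time_s: 2.1
ee_pos: [232.7, 462.1, 201.7]
ee_rot: [180.0, -0.0, 124.1]
force: [1.4, -1.0, 0.3]
gripper_width: 90.8
gripper_force: 0.0
```

>>> {"name": "send_rows", "arguments": {
  "deltas": [
    [[-0.0734,0.0042,0.0173],[0,0,0]],
    [[-0.0734,0.0042,0.0173],[0,0,0]],
    [[-0.0734,0.0042,0.0173],[0,0,0]],
    [[-0.0734,0.0042,0.0173],[0,0,0]],
    [[-0.0734,0.0042,0.0173],[0,0,0]],
    [[-0.0734,0.0042,0.0173],[0,0,0]],
    [[0,0,0],[0,0,0]],
    [[0,0,0],[0,0,0]]
  ]
}}

```text
time_s: 2.9
ee_pos: [366.1, 287.2, 150.2]
ee_rot: [180.0, -0.0, 123.9]
force: [0.5, 0.1, 0.3]
gripper_width: 91.1
gripper_force: 0.0
```

```bash
python3 go.py 366 287.5 40 124; python3 -c "
from workcell import *;import cv2,numpy as np
a=grab_frame('top')[250:400,120:300,::-1];b=grab_frame('scene')[120:270,330:510,::-1]
cv2.imwrite('pics/ap1.png',cv2.resize(np.hstack([a,b]),(792,330),interpolation=2))"
```

```text
t2.9 [366.1 287.2 150.2] [ 1.8000e+02 -3.0000e-02  1.2388e+02] w91.1 gf0.0 F [0.5 0.1 0.3]
shift total(norm) [5.000e-04 2.000e-04 2.203e-01] rows 3 each [0.0002 0.0001 0.0734]
```

View pics/ap1.png

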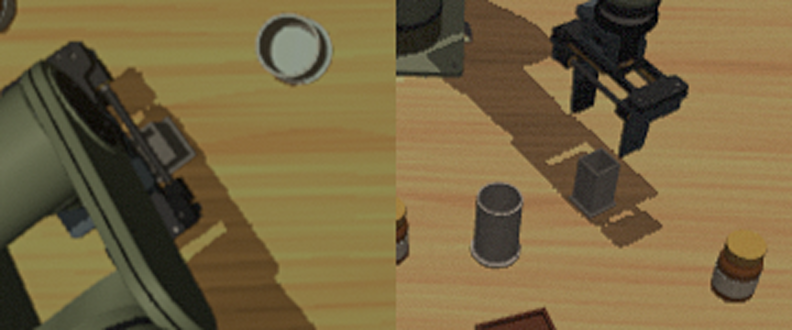

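```bash
python3 -c "
from h import *
K=calibration('scene')
a=np.radians(123.9);y=np.array([np.sin(a),-np.cos(a),0]);c=np.array([366.1,287.2,136.])
p=proj(K,[c,c+45.5*y,c-45.5*y,[366,287.5,80],[366,287.5,0]])
print(((p-[330,120])*2.2+[396,0]).round(0).tolist())"
```

```text
[[602.0, 129.0], [624.0, 149.0], [581.0, 109.0], [597.0, 160.0], [590.0, 202.0]]
```

The projected fingertips and pot match the picture: tips near (581,109) and (624,149), pot mouth at (597,160). I'll descend and grip.

>>> {"name": "send_rows", "arguments": {
  "deltas": [
    [[0,0,0.055],[0,0,0]],
    [[0,0,0.055],[0,0,0]],
    [[0,0,0.055],[0,0,0]],
    [[0,0,0.055],[0,0,0]],
    [[0,0,0],[0,0,0]],
    [[0,0,0],[0,0,0]]
  ]
}}

```text
time_s: 3.6
ee_pos: [365.6, 288.5, 40.5]
ee_rot: [180.0, -0.0, 124.1]
force: [0.3, -0.2, -0.7]
gripper_width: 90.8
gripper_force: 0.0
```

>>> {"name": "send_rows", "arguments": {
  "deltas": [
    [[0,0,0],[0,0,0]],
    [[0,0,0],[0,0,0]],
    [[0,0,0],[0,0,0]],
    [[0,0,0],[0,0,0]],
    [[0,0,0],[0,0,0]],
    [[0,0,0],[0,0,0]],
    [[0,0,0],[0,0,0]],
    [[0,0,0],[0,0,0]],
    [[0,0,0],[0,0,0]],
    [[0,0,0],[0,0,0]]
  ],
  "grip": 1,
  "grip_force": 20
}}

```text
time_s: 4.6
ee_pos: [365.7, 287.4, 40.1]
ee_rot: [-180.0, 0.0, 124.0]
force: [-0.4, -0.2, 1.5]
gripper_width: 40.4
gripper_force: 19.8
```

>>> {"name": "send_rows", "arguments": {
  "deltas": [
    [[0,0,-0.02],[0,0,0]],
    [[0,0,-0.05],[0,0,0]],
    [[0,0,-0.06],[0,0,0]],
    [[0,0,-0.06],[0,0,0]],
    [[0,0,-0.06],[0,0,0]],
    [[0,0,0],[0,0,0]]
  ]
}}

```text
time_s: 5.2
ee_pos: [367.9, 289.1, 169.3]
ee_rot: [179.5, -0.0, 124.0]
force: [0.6, 0.3, -2.2]
gripper_width: 40.3
gripper_force: 19.8
```

```bash
python3 go.py 630 -198.5 165 148.8
```

```text
t5.2 [367.9 289.1 169.3] [ 1.7946e+02 -3.0000e-02  1.2401e+02] w40.3 gf19.8 F [ 0.6  0.3 -2.2]
turn rows 4 rz each -0.2164
shift total(norm) [-0.9535 -0.5627  0.0085] rows 14 each [-0.0681 -0.0402  0.0006]
```

>>> {"name": "send_rows", "arguments": {
  "deltas": [
    [[0,0,0],[0,0,-0.2164]],
    [[0,0,0],[0,0,-0.2164]],
    [[0,0,0],[0,0,-0.2164]],
    [[0,0,0],[0,0,-0.2164]],
    [[-0.03,-0.018,0],[0,0,0]],
    [[-0.07,-0.041,0],[0,0,0]],
    [[-0.07,-0.041,0],[0,0,0]],
    [[-0.07,-0.041,0],[0,0,0]],
    [[-0.07,-0.041,0],[0,0,0]],
    [[-0.07,-0.041,0],[0,0,0]]
  ]
}}

```text
time_s: 6.2
ee_pos: [470.3, 92.0, 164.0]
ee_rot: [-179.9, -0.1, 148.8]
force: [0.9, 0.5, -2.0]
gripper_width: 40.3
gripper_force: 19.8
```

>>> {"name": "send_rows", "arguments": {
  "deltas": [
    [[-0.07,-0.041,0],[0,0,0]],
    [[-0.07,-0.041,0],[0,0,0]],
    [[-0.07,-0.041,0],[0,0,0]],
    [[-0.07,-0.041,0],[0,0,0]],
    [[-0.07,-0.041,0],[0,0,0]],
    [[-0.07,-0.041,0],[0,0,0]],
    [[-0.07,-0.041,0],[0,0,0]],
    [[-0.065,-0.04,0],[0,0,0]],
    [[0,0,0],[0,0,0]],
    [[0,0,0],[0,0,0]]
  ]
}}

```text
time_s: 7.2
ee_pos: [622.4, -190.2, 163.2]
ee_rot: [-180.0, -0.2, 148.7]
force: [-0.7, 0.7, -1.7]
gripper_width: 39.9
gripper_force: 20.0
```

```bash
python3 go.py 630 -198.5 60 148.8;  python3 -c "
from workcell import *;import cv2,numpy as np
a=grab_frame('top')[130:280,320:500,::-1];b=grab_frame('scene')[150:300,150:330,::-1]
cv2.imwrite('pics/pl1.png',cv2.resize(np.hstack([a,b]),(792,330),interpolation=2))"
```

```text
t7.2 [ 622.4 -190.2  163.2] [-179.98   -0.21  148.71] w39.9 gf20.0 F [-0.7  0.7 -1.7]
shift total(norm) [-0.0215 -0.0063  0.2063] rows 3 each [-0.0072 -0.0021  0.0688]
```

View pics/pl1.png

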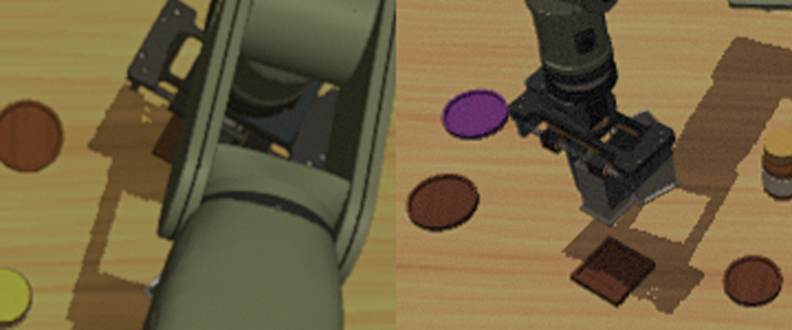

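The held pot hides most of the view, but the tray at about (613,272) in the crop lies straight below it. I'll correct the x/y position and lower in stages.

>>> {"name": "send_rows", "arguments": {
  "deltas": [
    [[-0.0215,-0.0063,0],[0,0,0]],
    [[0,0,0.05],[0,0,0]],
    [[0,0,0.06],[0,0,0]],
    [[0,0,0.06],[0,0,0]],
    [[0,0,0.03],[0,0,0]],
    [[0,0,0],[0,0,0]],
    [[0,0,0],[0,0,0]],
    [[0,0,0],[0,0,0]]
  ]
}}

```text
time_s: 8.1
ee_pos: [632.0, -198.3, 66.7]
ee_rot: [180.0, 0.2, 148.8]
force: [-0.6, 0.2, -2.0]
gripper_width: 40.0
gripper_force: 20.0
```

```bash
python3 go.py 630 -198.5 45.3 148.8;  python3 -c "
from workcell import *;import cv2,numpy as np
b=grab_frame('scene')[200:310,180:330,::-1]
cv2.imwrite('pics/pl2.png',cv2.resize(b,(600,440),interpolation=2))"
```

```text
t8.1 [ 632.  -198.3   66.7] [179.96   0.18 148.83] w40.0 gf20.0 F [-0.6  0.2 -2. ]
shift total(norm) [ 0.0033 -0.0024  0.0429] rows 1 each [ 0.0033 -0.0024  0.0429]
```

View pics/pl2.png

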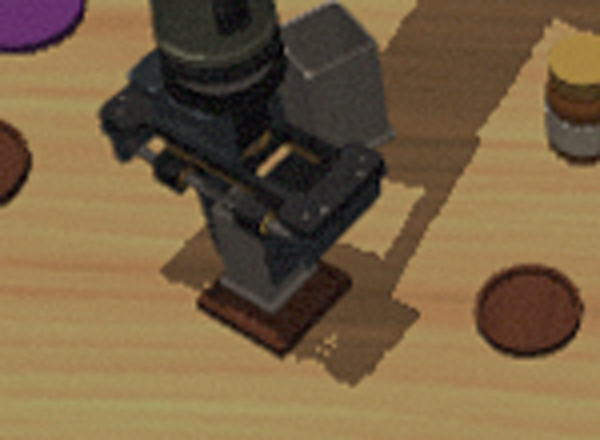

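The pot sits right over the tray and in line with it. I'll lower it the last 21 mm slowly.

>>> {"name": "send_rows", "arguments": {
  "deltas": [
    [[0.002,-0.001,0.015],[0,0,0]],
    [[0,0,0.012],[0,0,0]],
    [[0,0,0.007],[0,0,0]],
    [[0,0,0.004],[0,0,0]],
    [[0,0,0.002],[0,0,0]],
    [[0,0,0.002],[0,0,0]],
    [[0,0,0],[0,0,0]],
    [[0,0,0],[0,0,0]]
  ]
}}

```text
time_s: 8.95
ee_pos: [629.6, -198.1, 45.2]
ee_rot: [180.0, 0.0, 148.8]
force: [-2.3, 1.4, 4.9]
gripper_width: 39.7
gripper_force: 20.0
```

The force reads +4.9 N, so it's touching the floor. I'll release and back off.

>>> {"name": "send_rows", "arguments": {
  "deltas": [
    [[0,0,0],[0,0,0]],
    [[0,0,0],[0,0,0]],
    [[0,0,0],[0,0,0]],
    [[0,0,0],[0,0,0]],
    [[0,0,0],[0,0,0]],
    [[0,0,0],[0,0,0]]
  ],
  "grip": 0.15
}}

```text
time_s: 9.55
ee_pos: [629.7, -198.1, 44.0]
ee_rot: [180.0, -0.0, 148.8]
force: [-0.2, -0.0, 0.2]
gripper_width: 77.4
gripper_force: 0.0
```

>>> {"name": "send_rows", "arguments": {
  "deltas": [
    [[0,0,-0.02],[0,0,0]],
    [[0,0,-0.05],[0,0,0]],
    [[0,0,-0.07],[0,0,0]],
    [[0,0,-0.07],[0,0,0]],
    [[0,0,-0.03],[0,0,0]],
    [[0,0,0],[0,0,0]],
    [[0,0,0],[0,0,0]]
  ],
  "grip": 0
}}

```text
time_s: 10.25
ee_pos: [629.4, -198.0, 164.1]
ee_rot: [180.0, -0.0, 148.8]
force: [-1.0, -0.6, -0.5]
gripper_width: 91.1
gripper_force: 0.0
```

```bash
python3 go.py 473 -178 165 128.4
```

```text
t10.2 [ 629.4 -198.   164.1] [180.   -0.  148.8] w91.1 gf0.0 F [-1.  -0.6 -0.5]
turn rows 3 rz each 0.2374
shift total(norm) [ 0.2257 -0.2203 -0.0019] rows 4 each [ 0.0564 -0.0551 -0.0005]
```

>>> {"name": "send_rows", "arguments": {
  "deltas": [
    [[0,0,0],[0,0,0.2374]],
    [[0,0,0],[0,0,0.2374]],
    [[0,0,0],[0,0,0.2374]],
    [[0.0564,-0.0551,0],[0,0,0]],
    [[0.0564,-0.0551,0],[0,0,0]],
    [[0.0564,-0.0551,0],[0,0,0]],
    [[0.0565,-0.055,0],[0,0,0]],
    [[0,0,0],[0,0,0]],
    [[0,0,0],[0,0,0]],
    [[0,0,0],[0,0,0]]
  ]
}}

```text
time_s: 11.25
ee_pos: [474.2, -178.3, 163.6]
ee_rot: [180.0, -0.0, 128.4]
force: [0.9, 0.4, 0.6]
gripper_width: 91.2
gripper_force: 0.0
```

```bash
python3 go.py 473 -178 55 128.4
python3 - <<'E'
from h import *
s=state();p=s['ee_pos'];a=np.radians(s['ee_rot'][2]);y=np.array([np.sin(a),-np.cos(a),0]);c=p-[0,0,14]
b=grab_frame('scene')[:,:,::-1].copy(); K=calibration('scene')
for q in proj(K,[c+45.5*y,c-45.5*y]): cv2.circle(b,tuple(q.astype(int)),2,(0,0,255),-1)
A=np.radians(38.4);R=np.array([[np.cos(A),np.sin(A),0],[-np.sin(A),np.cos(A),0],[0,0,1]])
cv2.polylines(b,[proj(K,ring('s',58,100)@R+[473,-178,0]).astype(int)],True,(0,255,0),1)
cv2.imwrite('pics/ap2.png',cv2.resize(b[130:300,180:340],(640,680))[:600])
E
```

```text
t11.2 [ 474.2 -178.3  163.6] [179.99  -0.   128.4 ] w91.2 gf0.0 F [0.9 0.4 0.6]
shift total(norm) [ 0.0019 -0.0015  0.2172] rows 3 each [ 0.0006 -0.0005  0.0724]
```

View pics/ap2.png

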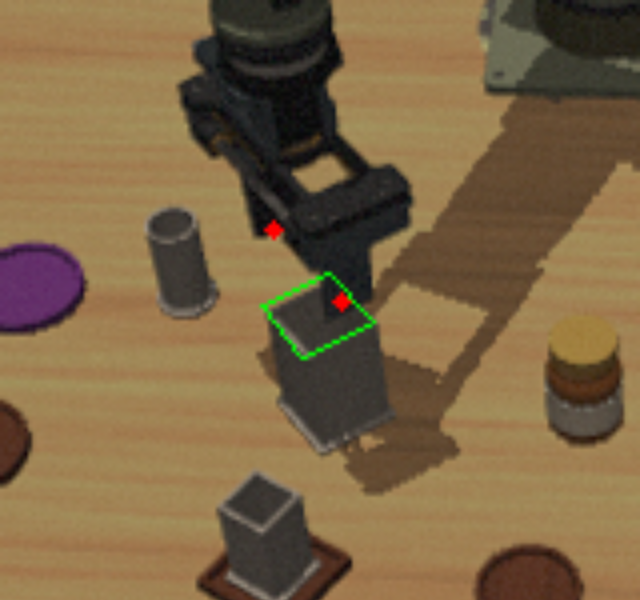

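The small square pot stands in its tray at about (265,540) in this crop. Over the large square pot, the projected rim and tips match the picture. I'll descend.

>>> {"name": "send_rows", "arguments": {
  "deltas": [
    [[0.002,-0.0015,0.05],[0,0,0]],
    [[0,0,0.056],[0,0,0]],
    [[0,0,0.056],[0,0,0]],
    [[0,0,0.055],[0,0,0]],
    [[0,0,0],[0,0,0]],
    [[0,0,0],[0,0,0]]
  ]
}}

```text
time_s: 11.9
ee_pos: [472.9, -177.9, 55.4]
ee_rot: [-180.0, -0.0, 128.4]
force: [0.3, 1.0, 0.5]
gripper_width: 91.3
gripper_force: 0.0
```

>>> {"name": "send_rows", "arguments": {
  "deltas": [
    [[0,0,0],[0,0,0]],
    [[0,0,0],[0,0,0]],
    [[0,0,0],[0,0,0]],
    [[0,0,0],[0,0,0]],
    [[0,0,0],[0,0,0]],
    [[0,0,0],[0,0,0]],
    [[0,0,0],[0,0,0]],
    [[0,0,0],[0,0,0]]
  ],
  "grip": 1,
  "grip_force": 25
}}

```text
time_s: 12.7
ee_pos: [472.4, -177.8, 56.1]
ee_rot: [180.0, 0.0, 128.4]
force: [-0.0, 0.1, 5.6]
gripper_width: 58.2
gripper_force: 24.8
```

>>> {"name": "send_rows", "arguments": {
  "deltas": [
    [[0,0,-0.02],[0,0,0]],
    [[0,0,-0.05],[0,0,0]],
    [[0,0,-0.06],[0,0,0]],
    [[0,0,-0.06],[0,0,0]],
    [[0,0,-0.06],[0,0,0]],
    [[0,0,0],[0,0,0]],
    [[0,0,0],[0,0,0]]
  ]
}}

```text
time_s: 13.4
ee_pos: [471.6, -177.6, 180.5]
ee_rot: [-180.0, -0.0, 128.4]
force: [-0.1, -0.3, -1.6]
gripper_width: 58.5
gripper_force: 24.8
```

```bash
python3 go.py 627 186 180 110.6
```

```text
t13.4 [ 471.6 -177.6  180.5] [-1.800e+02 -1.000e-02  1.284e+02] w58.5 gf24.8 F [-0.1 -0.3 -1.6]
turn rows 3 rz each 0.2071
shift total(norm) [0.5714 0.5467 0.0009] rows 10 each [0.0571 0.0547 0.0001]
```

>>> {"name": "send_rows", "arguments": {
  "deltas": [
    [[0,0,0],[0,0,0.2071]],
    [[0,0,0],[0,0,0.2071]],
    [[0,0,0],[0,0,0.2071]],
    [[0.03,0.0287,0],[0,0,0]],
    [[0.0571,0.0547,0],[0,0,0]],
    [[0.0571,0.0547,0],[0,0,0]],
    [[0.0571,0.0547,0],[0,0,0]],
    [[0.0571,0.0547,0],[0,0,0]],
    [[0.0571,0.0547,0],[0,0,0]],
    [[0.0571,0.0547,0],[0,0,0]]
  ]
}}

```text
time_s: 14.4
ee_pos: [572.6, 60.9, 178.1]
ee_rot: [-179.7, -0.1, 110.6]
force: [0.3, -0.2, -1.3]
gripper_width: 58.4
gripper_force: 24.8
```

>>> {"name": "send_rows", "arguments": {
  "deltas": [
    [[0.0571,0.0547,0],[0,0,0]],
    [[0.0571,0.0547,0],[0,0,0]],
    [[0.0571,0.0547,0],[0,0,0]],
    [[0.027,0.026,0],[0,0,0]],
    [[0,0,0],[0,0,0]],
    [[0,0,0],[0,0,0]],
    [[0,0,0],[0,0,0]],
    [[0,0,0],[0,0,0]]
  ]
}}

```text
time_s: 15.2
ee_pos: [627.1, 184.4, 180.3]
ee_rot: [-179.9, 0.0, 110.5]
force: [-0.4, 0.4, -1.2]
gripper_width: 57.8
gripper_force: 24.8
```

```bash
python3 go.py 627 186 85 110.6
```

```text
t15.2 [627.1 184.4 180.3] [-179.94    0.    110.52] w57.8 gf24.8 F [-0.4  0.4 -1.2]
shift total(norm) [0.0032 0.0009 0.1906] rows 3 each [0.0011 0.0003 0.0635]
```

>>> {"name": "send_rows", "arguments": {
  "deltas": [
    [[0.003,0.001,0.04],[0,0,0]],
    [[0,0,0.06],[0,0,0]],
    [[0,0,0.06],[0,0,0]],
    [[0,0,0.03],[0,0,0]],
    [[0,0,0],[0,0,0]],
    [[0,0,0],[0,0,0]],
    [[0,0,0],[0,0,0]]
  ]
}}

```text
time_s: 15.9
ee_pos: [628.6, 187.1, 87.3]
ee_rot: [179.8, 0.0, 110.6]
force: [-0.6, 0.4, -1.8]
gripper_width: 57.9
gripper_force: 24.8
```

```bash
python3 go.py 627 186 60.5 110.6;  python3 -c "
from workcell import *;import cv2,numpy as np
b=grab_frame('scene')[200:310,320:470,::-1]
cv2.imwrite('pics/pl3.png',cv2.resize(b,(600,440),interpolation=2))"
```

```text
t15.9 [628.6 187.1  87.3] [1.7982e+02 1.0000e-02 1.1057e+02] w57.9 gf24.8 F [-0.6  0.4 -1.8]
shift total(norm) [-0.001  -0.0038  0.0536] rows 1 each [-0.001  -0.0038  0.0536]
```

View pics/pl3.png

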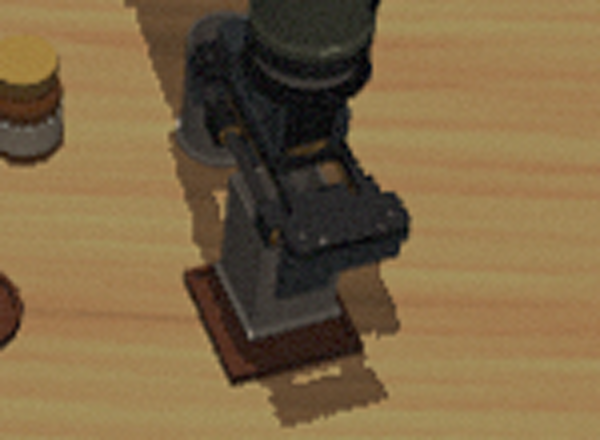

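It's centred over the large square tray and in line with it. I'll lower it.

>>> {"name": "send_rows", "arguments": {
  "deltas": [
    [[0,-0.002,0.02],[0,0,0]],
    [[0,0,0.015],[0,0,0]],
    [[0,0,0.008],[0,0,0]],
    [[0,0,0.004],[0,0,0]],
    [[0,0,0.003],[0,0,0]],
    [[0,0,0.002],[0,0,0]],
    [[0,0,0],[0,0,0]],
    [[0,0,0],[0,0,0]]
  ]
}}

```text
time_s: 16.75
ee_pos: [626.1, 186.9, 61.1]
ee_rot: [-180.0, -0.0, 110.6]
force: [-4.1, -0.7, 6.4]
gripper_width: 58.0
gripper_force: 24.8
```

>>> {"name": "send_rows", "arguments": {
  "deltas": [
    [[0,0,0],[0,0,0]],
    [[0,0,0],[0,0,0]],
    [[0,0,0],[0,0,0]],
    [[0,0,0],[0,0,0]],
    [[0,0,0],[0,0,0]],
    [[0,0,0],[0,0,0]]
  ],
  "grip": 0.1
}}

```text
time_s: 17.35
ee_pos: [626.7, 186.9, 59.5]
ee_rot: [180.0, -0.0, 110.6]
force: [0.0, 1.0, -0.1]
gripper_width: 82.0
gripper_force: 0.0
```

>>> {"name": "send_rows", "arguments": {
  "deltas": [
    [[0,0,-0.02],[0,0,0]],
    [[0,0,-0.05],[0,0,0]],
    [[0,0,-0.07],[0,0,0]],
    [[0,0,-0.07],[0,0,0]],
    [[0,0,-0.01],[0,0,0]],
    [[0,0,0],[0,0,0]],
    [[0,0,0],[0,0,0]]
  ],
  "grip": 0
}}

```text
time_s: 18.05
ee_pos: [625.9, 186.7, 168.7]
ee_rot: [-179.9, -0.0, 110.6]
force: [0.1, -0.4, 0.2]
gripper_width: 91.0
gripper_force: 0.0
```

```bash
python3 go.py 460 151 165 110.6
```

```text
t18.1 [625.9 186.7 168.7] [-1.799e+02 -1.000e-02  1.106e+02] w91.0 gf0.0 F [ 0.1 -0.4  0.2]
shift total(norm) [ 0.0499 -0.3358  0.0074] rows 5 each [ 0.01   -0.0672  0.0015]
```

Next is the large round pot. No turn is needed.

>>> {"name": "send_rows", "arguments": {
  "deltas": [
    [[0.01,-0.0672,0],[0,0,0]],
    [[0.01,-0.0672,0],[0,0,0]],
    [[0.01,-0.0672,0],[0,0,0]],
    [[0.01,-0.0672,0],[0,0,0]],
    [[0.01,-0.067,0.0075],[0,0,0]],
    [[0,0,0],[0,0,0]],
    [[0,0,0],[0,0,0]],
    [[0,0,0],[0,0,0]]
  ]
}}

```text
time_s: 18.85
ee_pos: [461.6, 151.4, 165.5]
ee_rot: [180.0, -0.0, 110.6]
force: [0.0, -0.4, 0.4]
gripper_width: 91.5
gripper_force: 0.0
```

```bash
python3 go.py 460 151 55 110.6
python3 - <<'E'
from h import *
s=state();p=s['ee_pos'];a=np.radians(s['ee_rot'][2]);y=np.array([np.sin(a),-np.cos(a),0]);c=p-[0,0,14]
b=grab_frame('scene')[:,:,::-1].copy(); K=calibration('scene')
for q in proj(K,[c+45.5*y,c-45.5*y]): cv2.circle(b,tuple(q.astype(int)),2,(0,0,255),-1)
cv2.polylines(b,[proj(K,ring('r',60,100)+[460,151,0]).astype(int)],True,(0,255,0),1)
cv2.imwrite('pics/ap3.png',cv2.resize(b[150:300,310:450],(560,600)))
E
```

```text
t18.9 [461.6 151.4 165.5] [179.99  -0.   110.6 ] w91.5 gf0.0 F [ 0.  -0.4  0.4]
shift total(norm) [ 0.0003 -0.0034  0.2209] rows 3 each [ 0.0001 -0.0011  0.0736]
```

View pics/ap3.png

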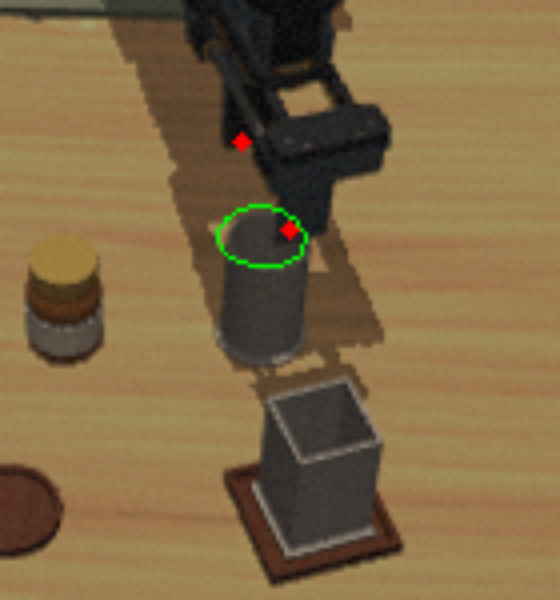

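The large square pot stands flat and centred in its tray. The large round pot's rim fits the projection, so I'll descend and grip.

>>> {"name": "send_rows", "arguments": {
  "deltas": [
    [[0,-0.003,0.05],[0,0,0]],
    [[0,0,0.06],[0,0,0]],
    [[0,0,0.06],[0,0,0]],
    [[0,0,0.05],[0,0,0]],
    [[0,0,0],[0,0,0]],
    [[0,0,0],[0,0,0]]
  ]
}}

```text
time_s: 19.5
ee_pos: [460.2, 150.9, 55.8]
ee_rot: [-180.0, -0.0, 110.6]
force: [0.1, 0.6, 0.0]
gripper_width: 91.3
gripper_force: 0.0
```

>>> {"name": "send_rows", "arguments": {
  "deltas": [
    [[0,0,0],[0,0,0]],
    [[0,0,0],[0,0,0]],
    [[0,0,0],[0,0,0]],
    [[0,0,0],[0,0,0]],
    [[0,0,0],[0,0,0]],
    [[0,0,0],[0,0,0]],
    [[0,0,0],[0,0,0]],
    [[0,0,0],[0,0,0]]
  ],
  "grip": 1,
  "grip_force": 25
}}

```text
time_s: 20.3
ee_pos: [460.0, 150.9, 56.5]
ee_rot: [179.9, 0.0, 110.6]
force: [1.6, 0.0, 6.4]
gripper_width: 59.5
gripper_force: 25.0
```

>>> {"name": "send_rows", "arguments": {
  "deltas": [
    [[0,0,-0.02],[0,0,0]],
    [[0,0,-0.05],[0,0,0]],
    [[0,0,-0.06],[0,0,0]],
    [[0,0,-0.06],[0,0,0]],
    [[0,0,-0.06],[0,0,0]],
    [[0,0,-0.03],[0,0,0]],
    [[0,0,0],[0,0,0]]
  ]
}}

```text
time_s: 21.0
ee_pos: [460.0, 150.9, 197.9]
ee_rot: [179.8, 0.0, 110.6]
force: [0.1, 0.7, -2.1]
gripper_width: 59.0
gripper_force: 25.0
```

```bash
python3 go.py 527.5 -445 195 110.6
```

```text
t21.0 [460.  150.9 197.9] [1.7978e+02 1.0000e-02 1.1060e+02] w59.0 gf25.0 F [ 0.1  0.7 -2.1]
shift total(norm) [-1.1632 -0.2929  0.0058] rows 15 each [-0.0775 -0.0195  0.0004]
```

>>> {"name": "send_rows", "arguments": {
  "deltas": [
    [[-0.035,-0.009,0],[0,0,0]],
    [[-0.0775,-0.0195,0],[0,0,0]],
    [[-0.0775,-0.0195,0],[0,0,0]],
    [[-0.0775,-0.0195,0],[0,0,0]],
    [[-0.0775,-0.0195,0],[0,0,0]],
    [[-0.0775,-0.0195,0],[0,0,0]],
    [[-0.0775,-0.0195,0],[0,0,0]],
    [[-0.0775,-0.0195,0],[0,0,0]],
    [[-0.0775,-0.0195,0],[0,0,0]],
    [[-0.0775,-0.0195,0],[0,0,0]]
  ]
}}

```text
time_s: 22.0
ee_pos: [500.6, -225.7, 193.9]
ee_rot: [-179.9, -0.2, 110.6]
force: [0.5, -0.7, -2.4]
gripper_width: 59.3
gripper_force: 25.0
```

>>> {"name": "send_rows", "arguments": {
  "deltas": [
    [[-0.0775,-0.0195,0],[0,0,0]],
    [[-0.0775,-0.0195,0],[0,0,0]],
    [[-0.0775,-0.0195,0],[0,0,0]],
    [[-0.0775,-0.0195,0],[0,0,0]],
    [[-0.0775,-0.0195,0],[0,0,0]],
    [[-0.0425,-0.0105,0],[0,0,0]],
    [[0,0,0],[0,0,0]],
    [[0,0,0],[0,0,0]],
    [[0,0,0],[0,0,0]]
  ]
}}

```text
time_s: 22.9
ee_pos: [526.5, -443.3, 194.7]
ee_rot: [-179.9, -0.2, 110.6]
force: [0.6, -0.4, -2.6]
gripper_width: 59.5
gripper_force: 25.0
```

```bash
python3 go.py 527.5 -445 85 110.6
```

```text
t22.9 [ 526.5 -443.3  194.7] [-1.7995e+02 -1.6000e-01  1.1064e+02] w59.5 gf25.0 F [ 0.6 -0.4 -2.6]
shift total(norm) [-0.0038  0.0008  0.2194] rows 3 each [-0.0013  0.0003  0.0731]
```

>>> {"name": "send_rows", "arguments": {
  "deltas": [
    [[-0.003,0,0.04],[0,0,0]],
    [[0,0,0.06],[0,0,0]],
    [[0,0,0.06],[0,0,0]],
    [[0,0,0.04],[0,0,0]],
    [[0,0,0.02],[0,0,0]],
    [[0,0,0],[0,0,0]],
    [[0,0,0],[0,0,0]],
    [[0,0,0],[0,0,0]]
  ]
}}

```text
time_s: 23.7
ee_pos: [528.3, -446.7, 87.6]
ee_rot: [179.9, 0.2, 110.6]
force: [0.2, -0.5, -2.3]
gripper_width: 59.4
gripper_force: 25.0
```

```bash
python3 go.py 527.5 -445 61 110.6;  python3 -c "
from workcell import *;import cv2,numpy as np
b=grab_frame('scene')[160:270,110:260,::-1]
cv2.imwrite('pics/pl4.png',cv2.resize(b,(600,440),interpolation=2))"
```

```text
t23.7 [ 528.3 -446.7   87.6] [1.7991e+02 1.5000e-01 1.1062e+02] w59.4 gf25.0 F [ 0.2 -0.5 -2.3]
shift total(norm) [ 0.0037 -0.0003  0.0532] rows 1 each [ 0.0037 -0.0003  0.0532]
```

View pics/pl4.png

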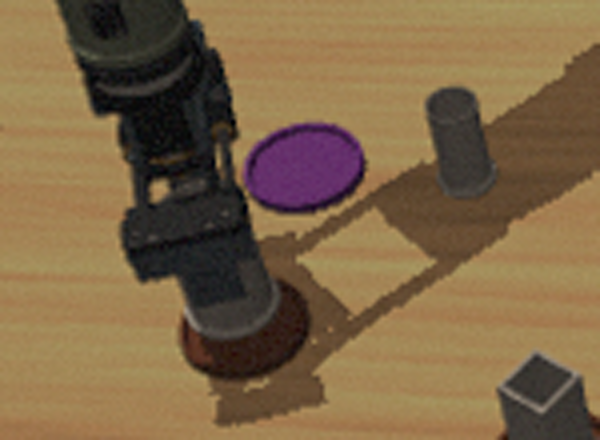

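Run:
```python
from h import *
K=calibration('scene')
for nm,r,c in (("flange",ring('r',68,31),(528,-446)),("flange final",ring('r',68,5),(527.5,-445)),("tray rim",ring('r',94,12),(527.5,-445))):
    p=(proj(K,r+[c[0],c[1],0])-[110,160])*4
    print(nm,"x",p[:,0].min().round(),p[:,0].max().round(),"y",p[:,1].min().round(),p[:,1].max().round())
b=cv2.imread('pics/pl4.png'); hsv=cv2.cvtColor(b,cv2.COLOR_BGR2HSV)
```

```text
flange x 180.0 276.0 y 269.0 339.0
flange final x 192.0 286.0 y 292.0 362.0
tray rim x 171.0 301.0 y 273.0 370.0
```

Holder and tray agree with the model to about 3 mm, and the tray lies slightly to +y. I'll nudge +3 mm and lower.

>>> {"name": "send_rows", "arguments": {
  "deltas": [
    [[0.006,-0.001,0.02],[0,0,0]],
    [[0,0,0.015],[0,0,0]],
    [[0,0,0.008],[0,0,0]],
    [[0,0,0.005],[0,0,0]],
    [[0,0,0.003],[0,0,0]],
    [[0,0,0.002],[0,0,0]],
    [[0,0,0],[0,0,0]],
    [[0,0,0],[0,0,0]]
  ]
}}

```text
time_s: 24.55
ee_pos: [525.4, -443.2, 61.5]
ee_rot: [-180.0, -0.0, 110.6]
force: [-5.5, 3.6, 9.4]
gripper_width: 59.1
gripper_force: 25.0
```

>>> {"name": "send_rows", "arguments": {
  "deltas": [
    [[0,0,-0.001],[0,0,0]],
    [[0,0,0],[0,0,0]],
    [[0,0,0],[0,0,0]],
    [[0,0,0],[0,0,0]],
    [[0,0,0],[0,0,0]],
    [[0,0,0],[0,0,0]]
  ],
  "grip": 0.1
}}

```text
time_s: 25.15
ee_pos: [525.9, -443.6, 59.6]
ee_rot: [-180.0, -0.0, 110.6]
force: [0.2, -1.1, 0.6]
gripper_width: 82.5
gripper_force: 0.0
```

>>> {"name": "send_rows", "arguments": {
  "deltas": [
    [[0,0,-0.02],[0,0,0]],
    [[0,0,-0.05],[0,0,0]],
    [[0,0,-0.07],[0,0,0]],
    [[0,0,-0.07],[0,0,0]],
    [[0,0,-0.01],[0,0,0]],
    [[0,0,0],[0,0,0]],
    [[0,0,0],[0,0,0]]
  ],
  "grip": 0
}}

```text
time_s: 25.85
ee_pos: [525.3, -443.1, 168.9]
ee_rot: [-179.9, -0.1, 110.6]
force: [-0.1, 0.3, -0.5]
gripper_width: 91.2
gripper_force: 0.0
```

```bash
python3 go.py 360 -312 165 110.6
```

```text
t25.9 [ 525.3 -443.1  168.9] [-1.7995e+02 -1.0000e-01  1.1060e+02] w91.2 gf0.0 F [-0.1  0.3 -0.5]
shift total(norm) [ 0.3618 -0.2173  0.0077] rows 6 each [ 0.0603 -0.0362  0.0013]
```

>>> {"name": "send_rows", "arguments": {
  "deltas": [
    [[0.0603,-0.0362,0],[0,0,0]],
    [[0.0603,-0.0362,0],[0,0,0]],
    [[0.0603,-0.0362,0],[0,0,0]],
    [[0.0603,-0.0362,0],[0,0,0]],
    [[0.0603,-0.0362,0],[0,0,0]],
    [[0.0603,-0.0362,0.007],[0,0,0]],
    [[0,0,0],[0,0,0]],
    [[0,0,0],[0,0,0]],
    [[0,0,0],[0,0,0]]
  ]
}}

```text
time_s: 26.75
ee_pos: [361.4, -313.1, 166.0]
ee_rot: [180.0, 0.0, 110.6]
force: [-0.3, -0.1, 1.1]
gripper_width: 91.0
gripper_force: 0.0
```

```bash
python3 go.py 360 -312 40 110.6
python3 - <<'E'
from h import *
s=state();p=s['ee_pos'];a=np.radians(s['ee_rot'][2]);y=np.array([np.sin(a),-np.cos(a),0]);c=p-[0,0,14]
b=grab_frame('scene')[:,:,::-1].copy(); K=calibration('scene')
for q in proj(K,[c+45.5*y,c-45.5*y]): cv2.circle(b,tuple(q.astype(int)),2,(0,0,255),-1)
cv2.polylines(b,[proj(K,ring('r',40,80)+[360,-312,0]).astype(int)],True,(0,255,0),1)
cv2.imwrite('pics/ap4.png',cv2.resize(b[110:260,140:280],(560,600)))
E
```

```text
t26.8 [ 361.4 -313.1  166. ] [1.7999e+02 1.0000e-02 1.1060e+02] w91.0 gf0.0 F [-0.3 -0.1  1.1]
shift total(norm) [ 0.0031 -0.0017  0.2519] rows 3 each [ 0.001  -0.0006  0.084 ]
```

View pics/ap4.png

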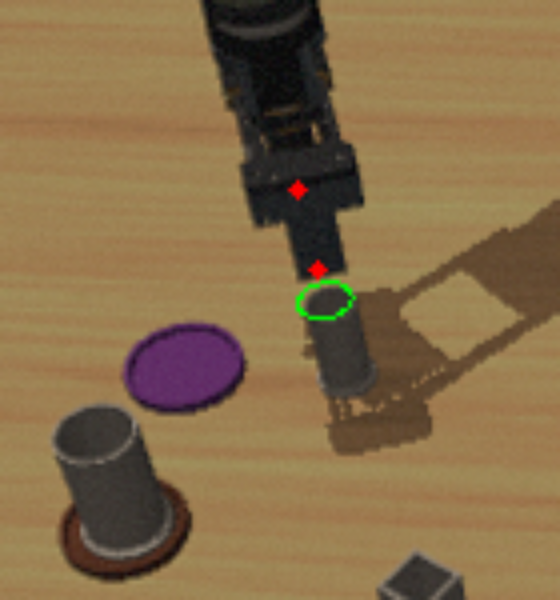

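The large round pot sits centred in its tray. The fingers and the small round pot are offset equally from their projections, so their relative position is right. I'll descend and grip.

>>> {"name": "send_rows", "arguments": {
  "deltas": [
    [[0.003,-0.002,0.06],[0,0,0]],
    [[0,0,0.07],[0,0,0]],
    [[0,0,0.07],[0,0,0]],
    [[0,0,0.052],[0,0,0]],
    [[0,0,0],[0,0,0]],
    [[0,0,0],[0,0,0]]
  ]
}}

```text
time_s: 27.4
ee_pos: [359.9, -312.0, 40.2]
ee_rot: [-180.0, -0.0, 110.6]
force: [0.4, 0.7, -0.4]
gripper_width: 91.3
gripper_force: 0.0
```

>>> {"name": "send_rows", "arguments": {
  "deltas": [
    [[0,0,0],[0,0,0]],
    [[0,0,0],[0,0,0]],
    [[0,0,0],[0,0,0]],
    [[0,0,0],[0,0,0]],
    [[0,0,0],[0,0,0]],
    [[0,0,0],[0,0,0]],
    [[0,0,0],[0,0,0]],
    [[0,0,0],[0,0,0]],
    [[0,0,0],[0,0,0]]
  ],
  "grip": 1,
  "grip_force": 20
}}

```text
time_s: 28.3
ee_pos: [359.3, -311.5, 40.4]
ee_rot: [180.0, 0.0, 110.6]
force: [0.1, -0.2, 1.1]
gripper_width: 39.7
gripper_force: 20.0
```

>>> {"name": "send_rows", "arguments": {
  "deltas": [
    [[0,0,-0.02],[0,0,0]],
    [[0,0,-0.05],[0,0,0]],
    [[0,0,-0.06],[0,0,0]],
    [[0,0,-0.06],[0,0,0]],
    [[0,0,-0.06],[0,0,0]],
    [[0,0,-0.05],[0,0,0]],
    [[0,0,0],[0,0,0]]
  ]
}}

```text
time_s: 29.0
ee_pos: [360.6, -312.8, 194.0]
ee_rot: [179.8, 0.4, 110.6]
force: [0.6, -0.5, -0.7]
gripper_width: 40.1
gripper_force: 20.0
```

```bash
python3 go.py 636.5 -20.5 190 110.6
```

```text
t29.0 [ 360.6 -312.8  194. ] [179.8   0.4 110.6] w40.1 gf20.0 F [ 0.6 -0.5 -0.7]
shift total(norm) [0.3531 0.7222 0.008 ] rows 10 each [0.0353 0.0722 0.0008]
```

>>> {"name": "send_rows", "arguments": {
  "deltas": [
    [[0.016,0.033,0],[0,0,0]],
    [[0.0353,0.0722,0],[0,0,0]],
    [[0.0353,0.0722,0],[0,0,0]],
    [[0.0353,0.0722,0],[0,0,0]],
    [[0.0353,0.0722,0],[0,0,0]],
    [[0.0353,0.0722,0],[0,0,0]],
    [[0.0353,0.0722,0],[0,0,0]],
    [[0.0353,0.0722,0],[0,0,0]],
    [[0.0353,0.0722,0],[0,0,0]],
    [[0.0353,0.0722,0],[0,0,0]]
  ]
}}

```text
time_s: 30.0
ee_pos: [620.1, -33.7, 188.8]
ee_rot: [-179.9, -0.1, 110.6]
force: [0.5, -0.4, -0.6]
gripper_width: 39.6
gripper_force: 20.0
```

>>> {"name": "send_rows", "arguments": {
  "deltas": [
    [[0.019,0.039,0],[0,0,0]],
    [[0,0,0.04],[0,0,0]],
    [[0,0,0.06],[0,0,0]],
    [[0,0,0.06],[0,0,0]],
    [[0,0,0.05],[0,0,0]],
    [[0,0,0.03],[0,0,0]],
    [[0,0,0],[0,0,0]],
    [[0,0,0],[0,0,0]],
    [[0,0,0],[0,0,0]]
  ]
}}

```text
time_s: 30.9
ee_pos: [635.5, -19.4, 71.2]
ee_rot: [179.9, 0.0, 110.6]
force: [0.7, -0.2, -1.3]
gripper_width: 39.8
gripper_force: 20.0
```

```bash
python3 go.py 636.5 -20.5 45 110.6;  python3 - <<'E'
from h import *
s=state();p=s['ee_pos']; K=calibration('scene')
b=grab_frame('scene')[:,:,::-1].copy(); cv2.imwrite('pics/raw5.png',b)
cv2.polylines(b,[proj(K,ring('r',48,p[2]-40.3)+[p[0],p[1],0]).astype(int)],True,(0,255,0),1)
cv2.polylines(b,[proj(K,ring('r',74,12)+[636.5,-20.5,0]).astype(int)],True,(0,0,255),1)
cv2.imwrite('pics/pl5.png',cv2.resize(b[200:310,240:390],(600,440),interpolation=2))
E
```

```text
t30.9 [635.5 -19.4  71.2] [1.7991e+02 3.0000e-02 1.1060e+02] w39.8 gf20.0 F [ 0.7 -0.2 -1.3]
shift total(norm) [-0.0027  0.0011  0.0523] rows 1 each [-0.0027  0.0011  0.0523]
```

View pics/pl5.png

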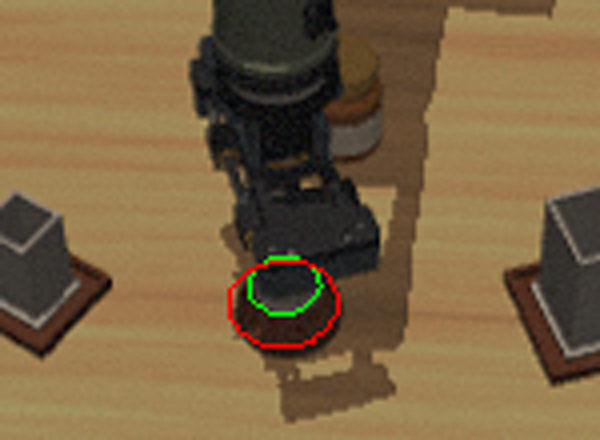

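The pot flange at about (284,288) is over the small round tray at about (284,304). I'll lower it.

>>> {"name": "send_rows", "arguments": {
  "deltas": [
    [[-0.001,0,0.02],[0,0,0]],
    [[0,0,0.015],[0,0,0]],
    [[0,0,0.008],[0,0,0]],
    [[0,0,0.005],[0,0,0]],
    [[0,0,0.003],[0,0,0]],
    [[0,0,0.001],[0,0,0]],
    [[0,0,0],[0,0,0]],
    [[0,0,0],[0,0,0]]
  ]
}}

```text
time_s: 31.75
ee_pos: [634.7, -19.8, 45.4]
ee_rot: [-180.0, -0.0, 110.6]
force: [-3.0, -0.3, 5.3]
gripper_width: 40.0
gripper_force: 20.0
```

It's on the floor. I'll release, then retreat up and away to clear the view.

>>> {"name": "send_rows", "arguments": {
  "deltas": [
    [[0,0,0],[0,0,0]],
    [[0,0,0],[0,0,0]],
    [[0,0,0],[0,0,0]],
    [[0,0,0],[0,0,0]],
    [[0,0,0],[0,0,0]],
    [[0,0,0],[0,0,0]]
  ],
  "grip": 0.15
}}

```text
time_s: 32.35
ee_pos: [635.1, -19.9, 44.3]
ee_rot: [180.0, -0.0, 110.6]
force: [-0.5, 0.1, -0.5]
gripper_width: 77.5
gripper_force: 0.0
```

>>> {"name": "send_rows", "arguments": {
  "deltas": [
    [[0,0,-0.02],[0,0,0]],
    [[0,0,-0.05],[0,0,0]],
    [[0,0,-0.07],[0,0,0]],
    [[0,0,-0.07],[0,0,0]],
    [[0,0,-0.07],[0,0,0]],
    [[0,0,-0.07],[0,0,0]],
    [[0,0,-0.05],[0,0,0]],
    [[0,0,0],[0,0,0]]
  ],
  "grip": 0
}}

```text
time_s: 33.15
ee_pos: [637.0, -19.9, 249.8]
ee_rot: [179.5, 0.2, 110.6]
force: [0.1, 0.4, 1.0]
gripper_width: 91.5
gripper_force: 0.0
```

```bash
python3 go.py 320 400 245 110.6
```

```text
t33.1 [637.  -19.9 249.8] [179.48   0.22 110.6 ] w91.5 gf0.0 F [0.1 0.4 1. ]
shift total(norm) [ 1.0092 -0.298   0.0096] rows 13 each [ 0.0776 -0.0229  0.0007]
```

>>> {"name": "send_rows", "arguments": {
  "deltas": [
    [[0.04,-0.012,0],[0,0,0]],
    [[0.0776,-0.0229,0],[0,0,0]],
    [[0.0776,-0.0229,0],[0,0,0]],
    [[0.0776,-0.0229,0],[0,0,0]],
    [[0.0776,-0.0229,0],[0,0,0]],
    [[0.0776,-0.0229,0],[0,0,0]],
    [[0.0776,-0.0229,0],[0,0,0]],
    [[0.0776,-0.0229,0],[0,0,0]],
    [[0.0776,-0.0229,0],[0,0,0]],
    [[0.0776,-0.0229,0],[0,0,0]]
  ]
}}

```text
time_s: 34.15
ee_pos: [401.4, 288.1, 243.6]
ee_rot: [-179.9, 0.0, 110.6]
force: [0.2, 0.9, -0.0]
gripper_width: 91.3
gripper_force: 0.0
```

>>> {"name": "send_rows", "arguments": {
  "deltas": [
    [[0.0776,-0.0229,0],[0,0,0]],
    [[0.0776,-0.0229,0],[0,0,0]],
    [[0.0776,-0.0229,0],[0,0,0]],
    [[0.04,-0.012,0],[0,0,0]],
    [[0,0,0],[0,0,0]],
    [[0,0,0],[0,0,0]],
    [[0,0,0],[0,0,0]]
  ]
}}

```text
time_s: 34.85
ee_pos: [317.8, 399.8, 244.0]
ee_rot: [-180.0, 0.1, 110.5]
force: [0.2, 0.4, 0.5]
gripper_width: 91.2
gripper_force: 0.0
```

Run:
```python
from h import *
tr={"round_large":(527.5,-445),"round_small":(636.5,-20.5),"square_large":(627,186),"square_small":(630,-198.5)}
ims={}
for c in("top","scene"):
    ims[c]=grab_frame(c)[:,:,::-1]; K=calibration(c)
    for n in list(tr)+["j"]:
        nm="holder_"+n if n!="j" else "jar_near"
        for r in trace(c,nm)[:1]:
            print(c,nm,round(float(r["p"]),2),np.round(fit(nm,r["pixels"],K,5 if n!="j" else 0),1),tr.get(n))
cv2.imwrite('pics/end.png',np.vstack([cv2.resize(ims["top"][150:350,200:580],(570,300)),cv2.resize(ims["scene"][160:310,130:415],(570,300))]))
```

```text
top holder_round_large 0.98 [ 524.2 -443.1    9.8    0.9] (527.5, -445)
top holder_round_small 0.85 [634.9 -23.    8.9   0.9] (636.5, -20.5)
top holder_square_large 0.97 [625.  184.1  26.2   0.9] (627, 186)
top holder_square_small 0.94 [ 629.9 -199.6   55.5    0.9] (630, -198.5)
top jar_near 0.65 [469.9   6.4   9.2   0.8] None
scene holder_round_large 0.69 [ 526.3 -439.1   19.2    0.9] (527.5, -445)
scene holder_round_small 0.74 [637.5 -19.5  16.4   0.9] (636.5, -20.5)
scene holder_square_large 0.89 [625.4 189.1  18.3   1. ] (627, 186)
scene holder_square_small 0.97 [ 631.4 -196.    42.     0.9] (630, -198.5)
scene jar_near 0.87 [472.4  10.1   8.9   0.9] None
```

View pics/end.png

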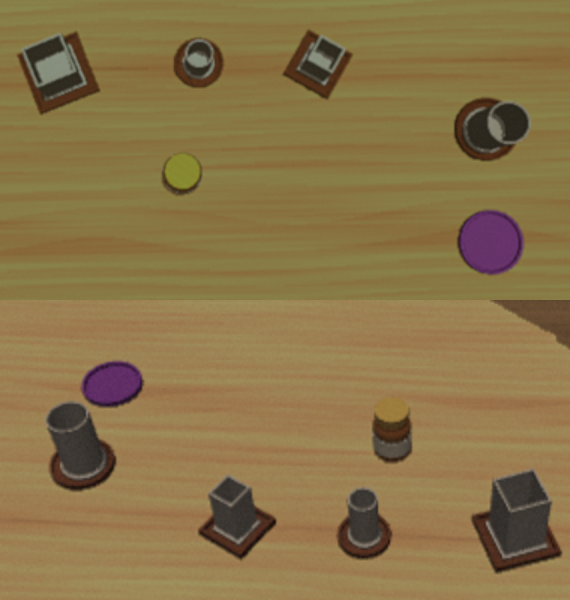

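All four pots stand in their matching trays, centred within about 5 mm by the fits. The near jar has not moved and the arm is clear, so I'll hand the job in.

```bash
python3 -c "
from workcell import *
print(job_done())"
```

```text
the job is handed in; nothing more can be done
None
```

I handed the job in at about 35 s with all four holders lowered into their matching trays and released on the floor, centred within about 5 mm by the camera fits; the near jar had not moved, I did not re-measure the far one, and no verdict came back.

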